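Raise the stencil frame off the wet panel and hold it at its index mark

TASK

One of the two hinged stencil frames lies over a panel with a freshly sprayed magenta heart, the other over a bare wooden panel. Take the frame that covers the sprayed panel by its black handle bar, swing it up until its white pointer lines up with the red index clip on the quadrant beside it, and finish the program still holding it there by the handle, so that the wet panel can be drawn out from under it. Never let the frame drop back, and leave the index clips, the other frame, both panels and everything else on the bench as they are.

Things in the scene. Friction and masses are not known exactly. Their poses are not given: they have to be found in the camera images.
- jig: Twin stencil jig screwed to the bench, immovable: plywood board 380 deep (x) x 700 wide (y) x 18 mm with a left (+y) and a right (-y) hinged stencil frame, centre lines at jig y = +165 and -165. Origin: centre of the board's underside, on the bench (z = 0). x axis away from the robot towards the hinges, y left, z up; yaw varies.
- stencil_left (a joint): Angle (rad) of the left frame about its hinge line (along jig y, at jig x = +135, 38 mm above the bench): 0 closed, grows as its near edge rises and swings back from the robot, stop at 1.3. Aluminium tube 24 mm square, 270 deep x 260 wide; tan sheet with heart cut-out. 0.5 to 0.85 kg, nearly free hinge: falls shut if let go. Closed, its top is 50 mm high.
- handle_left: Black round grip bar (free-turning sleeve) of the left frame, 14 mm diameter, 110 long along its y axis, between two posts over the near rail; free from above and both sides. Origin: middle of the bar: in the frame's axes 271 mm from the hinge line towards the near edge and 52 mm above the hinge line. Closed, its axis is 90 mm above the bench, with 33 mm free between bar and rail.
- mark_left (a joint): Angle (rad) at which the red index clip is set on the left frame's quadrant, on the same scale as joint stencil_left: pointer and clip are in line when the two are equal. The clip is held by friction and is not to be moved.
- index_left (a point): Centre of the red index clip (20 mm along the arc, 38 radially, 18 thick, black thumbscrew) on the upright slotted aluminium quadrant on the outer (+y) side of the left frame; 170 mm from the hinge line, at jig y = +315.
- pointer_left (a point): Tip of the left frame's white pointer (34 x 14 x 6 mm tongue on its outer side rail), 170 mm from the hinge line in the frame's mid plane, carried over to the quadrant's plane at jig y = +315; meets index_left when the frame is at its mark.
- stencil_right (a joint): Angle (rad) of the right frame about its hinge line (along jig y, at jig x = +135, 38 mm above the bench): 0 closed, grows as its near edge rises and swings back from the robot, stop at 1.3. Aluminium tube 24 mm square, 270 deep x 260 wide; tan sheet with heart cut-out. 0.5 to 0.85 kg, nearly free hinge: falls shut if let go. Closed, its top is 50 mm high.
- handle_right: Black round grip bar (free-turning sleeve) of the right frame, 14 mm diameter, 110 long along its y axis, between two posts over the near rail; free from above and both sides. Origin: middle of the bar: in the frame's axes 271 mm from the hinge line towards the near edge and 52 mm above the hinge line. Closed, its axis is 90 mm above the bench, with 33 mm free between bar and rail.
- mark_right (a joint): Angle (rad) at which the red index clip is set on the right frame's quadrant, on the same scale as joint stencil_right: pointer and clip are in line when the two are equal. The clip is held by friction and is not to be moved.
- index_right (a point): Centre of the red index clip (20 mm along the arc, 38 radially, 18 thick, black thumbscrew) on the upright slotted aluminium quadrant on the outer (-y) side of the right frame; 170 mm from the hinge line, at jig y = -315.
- pointer_right (a point): Tip of the right frame's white pointer (34 x 14 x 6 mm tongue on its outer side rail), 170 mm from the hinge line in the frame's mid plane, carried over to the quadrant's plane at jig y = -315; meets index_right when the frame is at its mark.
- panel_sprayed: Plywood panel 260 deep x 226 wide x 6 mm with a freshly sprayed, still wet magenta heart; lies loose on the jig board (underside 18 mm above the bench) under one of the two frames: left if its jig y is positive, right if negative. Magenta is seen through the heart cut-out above it. Origin: centre of its underside.
- panel_bare: The same panel, unpainted bare wood, under the other frame.
- can_teal: Bystander: spray can, silver with teal cap, 65 mm diameter x 195, standing; origin under its centre.
- can_orange: Bystander: spray can, silver with orange cap, 65 mm diameter x 195, standing; origin under its centre.
- can_black: Bystander: black spray can, 65 mm diameter x 195, standing; origin under its centre.
- tape_roll: Bystander: roll of masking tape lying flat, 104 mm across x 25 high; origin under its centre.
- scraper: Bystander: scraper about 200 mm long, lying on the bench.
- cap_cup: Bystander: white plastic cup, 84 mm across x 95 high; origin under its centre.
- respirator: Bystander: rubber half mask with two round filters, about 100 x 140 x 80 mm high; origin under its centre.

How it is judged:
By the outcome, as a careful person would: the job done as asked, in the order asked, and still so for the second after the job is handed in, while the arm keeps its last pose, push and grip.
It also fails if it takes over 32 s, if anything falls off the work surface, if the arm or the gripper's body presses on something with over 40 N, if the wrist force passes 120 N, or if a joint passes its speed limit or range.

ROBOT

A 6-joint arm with a two-finger parallel gripper is mounted at the origin on the work surface. World frame = base frame: x ahead of the robot, y to its left, z up, the work surface at z = 0. Lengths are in mm, angles in rad, forces in N, time in s.
With the tool pointing down it reaches from about 275 to 750 mm from the base axis. Payload 10.2 kg.
Tool frame: the origin (TCP) lies at the centre of the arm's flange, where the gripper is bolted on; the fingertips stand 173 mm ahead of it and the grasp point (between the pads) lies 155 mm ahead of it; z points along the fingers, y is the line along which they close (so a half turn about z gives the same grasp; the last joint's range is limited). The gripper opens to 85 mm and grips with 20 to 120 N. Pads are 22 mm wide; open, the fingers measure 114 mm over their backs; the gripper's body (76 mm by 85 mm) begins 54 mm behind the grasp point. The pads swing forward as they close: fully open they stand 13 mm farther back than shut.
Start: joints at [-1.416, 0.313, 1.498, -0, 1.331, -0.223], TCP at [193.648, -487.989, 404.694] pointing down, gripper open.
Joint ranges: [-2.94, 2.94], [-0.97, 2.17], [0.19, 2.56], [-1.23, 4.37], [0.02, 3.11], [-2.88, 2.88]. Speed limits (rad/s): [2.39, 2.39, 3.01, 3.14, 3.14, 3.14].

INTERFACE

Orientations are given as a unit quaternion [w, x, y, z].
In Python, from rig import ctrl gives the robot as it stands.
- The arm moves only by the tool shift_gripper, called after ">>>" by a JSON object that holds its "name" and its "arguments". Schema: {"type":"object","properties":{"moves":{"type":"array","items":{"type":"number"},"minItems":6,"maxItems":48},"jaw":{"type":"number"},"grip_force":{"type":"number"},"only":{"type":"string"},"quiet":{"type":"boolean"},"lines":{"type":"string"}},"required":["moves"],"additionalProperties":false}. moves is one flat list of numbers that holds 1 to 8 rows one after another, with no inner brackets; each row has 6 numbers: dx, dy, dz in mm, then a rotation vector rx, ry, rz in rad; each row is the pose to reach, as a shift and turn from the pose commanded when the call began, along the tool's axes at that moment; what a row does not reach only later rows make up. A row lasts 1/10 s, in which the tool goes at most 50 mm and 0.15 rad, less where a joint would pass 70% of its speed; a pose out of reach is approached as far as the arm can. jaw is the opening from 0.0 (shut) to 1.0 (fully open), set as the call begins (left out keeps the last). The fingers move at their own pace and stop on an object; grip_force is the grip in N (left out, the last holds). Time passes only in rows, so rows that do not move let the fingers close. The tool returns the time, the measured TCP pose, the force, the opening and the grip force at its end. only (a regular expression) keeps the lines of the reply that match it, lines (a string "A,B") keeps lines A to B, and quiet returns only ok. Input that does not fit is refused with a message, and nothing moves.
- ctrl.sense(): the state, without advancing time (a new reading comes with each control period).
- ctrl.capture(name): name is "scene" or "side" or "wrist"; returns the picture (384x512x3 uint8, red, green, blue); there is no depth.
- ctrl.calibration(name): a dict with "fx", "fy", "cx", "cy" (pixels), "position" and "attitude" of the camera in the world. Camera axes: x right, y down, z forward; pixel columns grow to the right and rows downward; lengths in mm; the calibration is good to about 2 mm. A picture is of the moment at which its call begins: read the wrist's pose just before it. calibration takes no time and is no camera call; for the wrist camera it gives the pose at the moment of the call.
- ctrl.finish_job(): hands the job in; it is judged then, once.
The state is a dict: "time_s": time; "joints": joint angles; "dq": joint speeds; "tau": joint torques, N m; "eef_pos": TCP position; "ee_rot": TCP orientation; "force": force on the tool from outside, world axes, zero at the start; "wrist_torque": the same for the moment, N m; "grip_width": opening from 0.0 (shut) to 1.0 (fully open); "grip_force": force on a finger pad.
Only numpy, scipy, OpenCV 4.12 (cv2) and the standard library are available. Lean on these libraries where they do the work, as an engineer would, in place of code of your own. Each camera call takes 0.05 s, during which the arm holds its last target. There are 200 camera calls.

## Working session

There is one attempt and no reset: what is moved stays moved. The work goes in short steps, Python scripts to look and compute and a tool call to move; the robot and the scene stay as the last step left them, time stands still between calls to the robot, and variables do not carry over. Pictures are saved under pics/ and viewed, at most 10 in all, crops included, and the job is handed in when it is done.

```bash
ls; mkdir -p pics; python3 - <<'E'
from rig import ctrl
import cv2,numpy as np
a=ctrl.capture("scene");b=ctrl.capture("side")
cv2.imwrite("pics/scene.png",a[:,:,::-1]);cv2.imwrite("pics/side.png",b[:,:,::-1])
for n in("scene","side","wrist"):print(n,ctrl.calibration(n))
print(ctrl.sense())
E
```

```text
pics
rig.py
scene {'fx': 379.55925751409706, 'fy': 379.55925751409706, 'cx': 259.6716631236659, 'cy': 194.9272405173391, 'position': array([ 990.42107334, -617.79467474, 1325.77448012]), 'attitude': array([-0.26091168,  0.91711434,  0.29027255, -0.08104463])}
side {'fx': 469.65453063783934, 'fy': 469.65453063783934, 'cx': 254.38369743511552, 'cy': 189.3003445882303, 'position': array([  248.78857204, -1161.0127719 ,   976.28519695]), 'attitude': array([-0.4435903 ,  0.8882134 , -0.10869461,  0.04990075])}
wrist {'fx': 295.8789841633994, 'fy': 295.8789841633994, 'cx': 265.3840895820468, 'cy': 196.89049361708717, 'position': array([ 255.96645985, -463.21742823,  373.8331698 ]), 'attitude': array([ 0.10835155,  0.8199808 , -0.55714954, -0.07399873])}
{'time_s': 0.1, 'joints': array([-1.41642751e+00,  3.13378412e-01,  1.49832366e+00,  1.12817960e-05,
        1.33099027e+00, -2.23403087e-01]), 'dq': array([-2.40861852e-04, -1.24268816e-04, -1.32325156e-03, -1.99918205e-03,
       -9.17508898e-05, -1.04791916e-04]), 'tau': array([ 2.60032852e-03, -4.12897110e+01, -2.60144162e+01, -1.63744135e-04,
        2.98546016e-03, -1.60083797e-06]), 'eef_pos': array([ 193.63015397, -487.95844413,  404.21429482]), 'ee_rot': array([-5.49326104e-04,  9.82214128e-01,  1.87763429e-01,  2.44507048e-05]), 'force': array([-0.03700254,  0.30970916, -0.3175977 ]), 'wrist_torque': array([ 0.01593242,  0.03325658, -0.01369811]), 'grip_force': 0.0, 'grip_width': 1.0032767612489952}
```

View pics/scene.png

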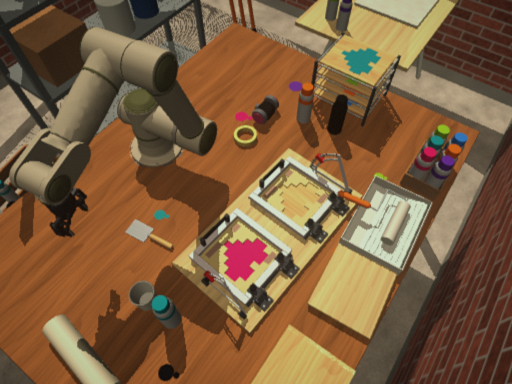

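View pics/side.png

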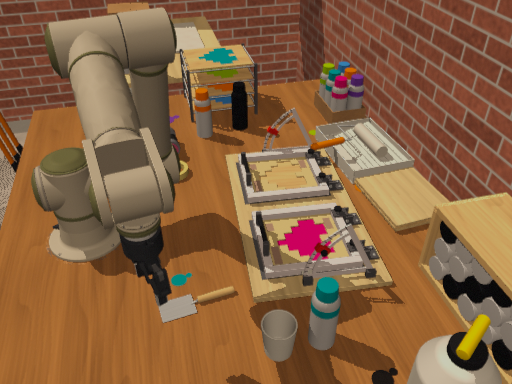

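The magenta heart shows through the right (-y) frame: scene (245,260), side (303,238). The red clip is at about scene (210,278) and side (322,248). Next I'll zoom in on both views.

```bash
cat > h.py <<'E'
import numpy as np,cv2
from scipy.spatial.transform import Rotation as R
def rot(q): return R.from_quat([q[1],q[2],q[3],q[0]])
def ray(c,u,v):
    d=rot(c["attitude"]).apply([(u-c["cx"])/c["fx"],(v-c["cy"])/c["fy"],1.]);return np.array(c["position"]),d/np.linalg.norm(d)
def plane(c,u,v,z):
    o,d=ray(c,u,v);return o+d*(z-o[2])/d[2]
def tri(*obs):
    A=0;b=0
    for c,u,v in obs:
        o,d=ray(c,u,v);P=np.eye(3)-np.outer(d,d);A=A+P;b=b+P@o
    x=np.linalg.solve(A,b);return x,[np.linalg.norm(np.cross(x-ray(c,u,v)[0],ray(c,u,v)[1])) for c,u,v in obs]
def proj(c,p):
    q=rot(c["attitude"]).inv().apply(np.array(p)-c["position"]);return np.stack([c["fx"]*q[...,0]/q[...,2]+c["cx"],c["fy"]*q[...,1]/q[...,2]+c["cy"]],-1)
E
python3 - <<'E'
import cv2,numpy as np
a=cv2.imread("pics/scene.png")[195:325,165:315];b=cv2.imread("pics/side.png")[195:295,230:385]
a=cv2.resize(a,(690,598),interpolation=cv2.INTER_CUBIC);b=cv2.resize(b,(775,500),interpolation=cv2.INTER_CUBIC)
cv2.imwrite("pics/sc.png",a);cv2.imwrite("pics/sd.png",b)
for n in("scene","side"):
    h=cv2.cvtColor(cv2.imread(f"pics/{n}.png"),cv2.COLOR_BGR2HSV)
    m=((h[...,0]<6)|(h[...,0]>176))&(h[...,1]>190)&(h[...,2]>110)
    k,l,s,c=cv2.connectedComponentsWithStats(m.astype(np.uint8))
    print(n,[(s[i].tolist(),c[i].round(1).tolist()) for i in range(1,k) if s[i][4]>8])
E
```

```text
scene [([316, 154, 8, 8, 23], [319.8, 157.1]), ([206, 272, 8, 10, 28], [209.4, 276.8])]
side [([267, 127, 11, 8, 51], [272.1, 130.6]), ([315, 243, 15, 10, 84], [321.1, 247.7])]
```

View pics/sc.png

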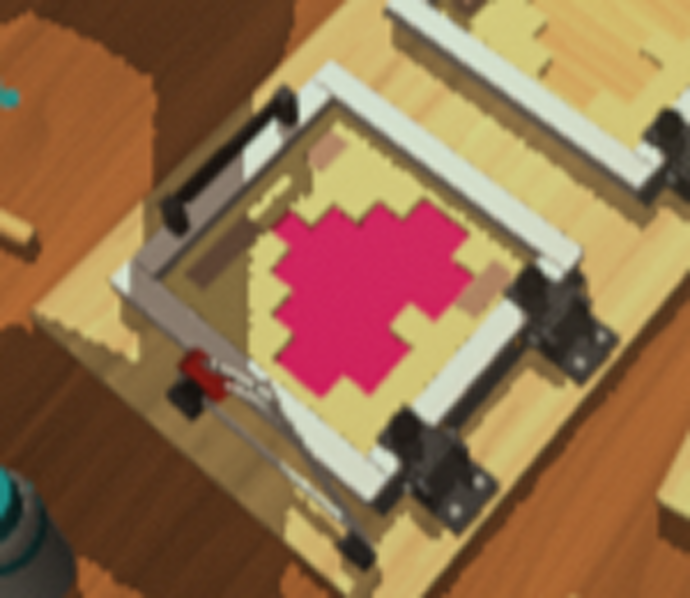

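View pics/sd.png

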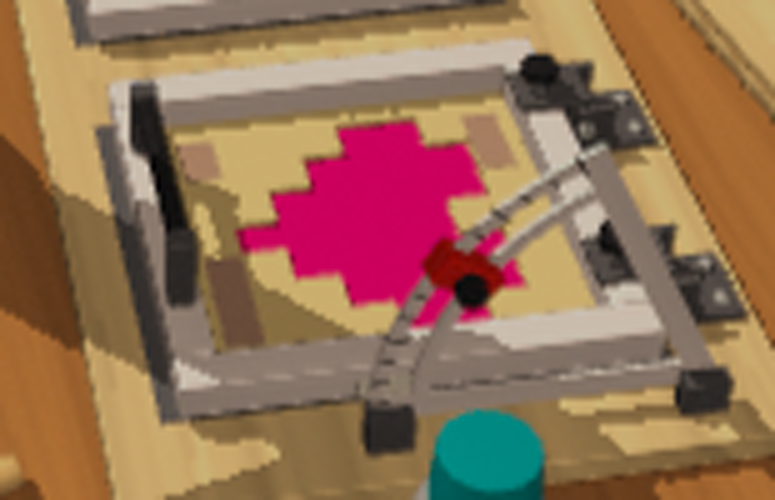

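```bash
python3 - <<'E'
from rig import ctrl
from h import *
s=ctrl.calibration("scene");d=ctrl.calibration("side");np.set_printoptions(precision=1,suppress=True)
S=lambda x,y:(s,165+x/4.6-.5+.11,195+y/4.6-.5+.11);D=lambda x,y:(d,230+x/5-.4,195+y/5-.4)
T=lambda n,a,b:print(n,*tri(a,b))
T("barmid",S(232,155),D(163,163))
T("postL",S(288,92),D(143,87));T("postR",S(175,203),D(180,232))
T("clip",(s,209.4,276.8),(d,321.1,247.7))
T("clipL",(s,319.8,157.1),(d,272.1,130.6))
for n,x,y in(("NL",330,65),("NR",115,280),("HR",375,500),("HL",580,250)):print(n,plane(*S(x,y),50))
print("side NL",plane(*D(112,85),50),"NR",plane(*D(172,390),50))
E
```

```text
barmid [ 501.9 -198.9   90.9] [np.float64(2.8824147503654554), np.float64(2.88241475036532)]
postL [ 505.7 -130.8   92.6] [np.float64(0.8934030593832194), np.float64(0.8934030593833847)]
postR [ 494.7 -259.2   95.5] [np.float64(1.5191709409224905), np.float64(1.5191709409224392)]
clip [ 614.6 -362.1  137.1] [np.float64(3.3582536803976817), np.float64(3.3582536803975325)]
clipL [659.1 277.  118.7] [np.float64(0.6713939587948391), np.float64(0.6713939587950919)]
NL [502.7 -73.9  50. ]
NR [ 481.5 -325.1   50. ]
HR [ 749. -347.   50.]
HL [765.  -94.5  50. ]
side NL [499.5 -73.4  50. ] NR [ 471.3 -327.4   50. ]
```

>>> {"name": "shift_gripper", "arguments": {"moves": [40,-16,0,0,0,-0.12,84,-33,0,0,0,-0.24,128,-50,0,0,0,-0.36,172,-68,0,0,0,-0.48,216,-85,0,0,0,-0.6,216,-85,0,0,0,-0.6], "jaw": 1.0}}

```text
time_s: 0.7
eef_pos: [365.8, -325.9, 404.6]
ee_rot: [-0.0, 0.881, 0.474, 0.0]
force: [0.5, -0.8, 0.5]
grip_width: 1.003
grip_force: 0.0
```

```bash
python3 - <<'E'
from rig import ctrl
import cv2,pickle
c=ctrl.calibration("wrist");a=ctrl.capture("wrist");cv2.imwrite("pics/w1.png",a[:,:,::-1]);pickle.dump(c,open("w1.pkl","wb"))
E
```

```text
(no output)
```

View pics/w1.png

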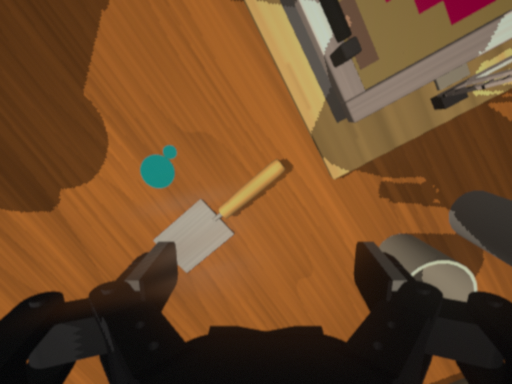

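Wrist view: the near-right board corner is at (337,178), the right handle post at (345,50), and the clip is out of view. I'll go on to hover over the handle.

>>> {"name": "shift_gripper", "arguments": {"moves": [45,11,0,0,0,-0.12,90,22,0,0,0,-0.24,135,32,0,0,0,-0.36,181,43,0,0,0,-0.48,181,43,0,0,0,-0.5,181,43,0,0,0,-0.5]}}

```text
time_s: 1.35
eef_pos: [499.8, -203.7, 404.2]
ee_rot: [-0.0, 0.739, 0.673, -0.0]
force: [-0.8, -0.4, -0.2]
grip_width: 1.002
grip_force: 0.0
```

```bash
python3 - <<'E'
from rig import ctrl
import cv2,pickle
c=ctrl.calibration("wrist");a=ctrl.capture("wrist");cv2.imwrite("pics/w2.png",a[:,:,::-1]);pickle.dump(c,open("w2.pkl","wb"));print(c)
E
```

```text
{'fx': 295.8789841633994, 'fy': 295.8789841633994, 'cx': 265.3840895820468, 'cy': 196.89049361708717, 'position': array([ 507.05743025, -137.71902977,  373.82319919]), 'attitude': array([ 0.13146955,  0.99020077, -0.04665461, -0.00644577])}
```

View pics/w2.png

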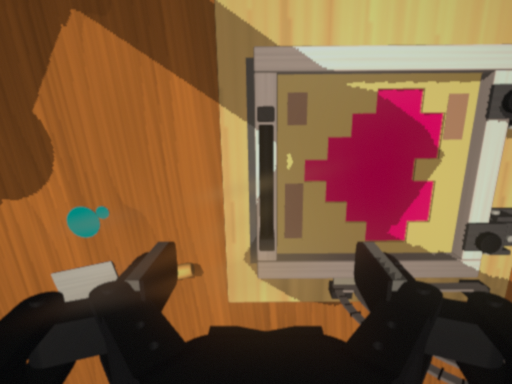

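```bash
python3 - <<'E'
from rig import ctrl
from h import *
import pickle
np.set_printoptions(precision=1,suppress=True)
s=ctrl.calibration("scene");d=ctrl.calibration("side");w=pickle.load(open("w2.pkl","rb"))
im=cv2.imread("pics/w2.png");g=im.max(2);m=(g[90:265,250:285]<60).astype(np.uint8)
k,l,st,c=cv2.connectedComponentsWithStats(m);i=1+st[1:,4].argmax();print(st[i],c[i]+[250,90])
ys,xs=np.nonzero(l==i)
for r in range(ys.min(),ys.max(),14):
    q=xs[ys==r];print(r+90,q.min()+250,q.max()+250)
S=lambda x,y:(s,165+x/4.6-.4,195+y/4.6-.4);D=lambda x,y:(d,230+x/5-.4,195+y/5-.4)
b=(w,*(c[i]+[250,90]))
print("mid",tri(b,S(232,155),D(163,163)),plane(*b,90))
print("corners",plane(w,254.5,46.5,50),plane(w,259,278,50),)
print("bar ends",plane(w,265.5,120,90),plane(w,267,240,90))
E
```

```text
[ 10  36  13  49 598] [265.7 149.4]
126 260 271
140 260 272
154 260 271
168 260 271
mid (array([ 501.6, -180.6,   71.6]), [np.float64(11.38770023286617), np.float64(14.64308061200218), np.float64(5.171194685727038)]) [ 504.4 -167.5   90. ]
corners [502.5 -69.2  50. ] [ 481.2 -326.5   50. ]
bar ends [ 506.8 -140.5   90. ] [ 497.  -260.2   90. ]
```

```bash
python3 - <<'E'
from rig import ctrl
from h import *
import pickle
s=ctrl.calibration("scene");d=ctrl.calibration("side");w=pickle.load(open("w2.pkl","rb"))
b=(w,266.2,180)
print(tri(b,(s,215,228.3),(d,262.2,227.2)),plane(*b,90))
E
```

```text
(array([ 501.82547591, -197.86314976,   89.74723102]), [np.float64(0.7274724627669925), np.float64(3.073210724411012), np.float64(2.8035475672678545)]) [ 502.10350322 -197.12057552   90.        ]
```

>>> {"name": "shift_gripper", "arguments": {"moves": [3,2,35,0,0,0,3,2,75,0,0,0,3,2,115,0,0,0,3,2,145,0,0,0,3,2,158,0,0,0,3,2,158,0,0,0,3,2,158,0,0,0]}}

```text
time_s: 2.1
eef_pos: [502.2, -201.3, 248.1]
ee_rot: [0.001, 0.74, 0.673, 0.0]
force: [0.2, 0.3, -0.2]
grip_width: 1.001
grip_force: 0.0
```

>>> {"name": "shift_gripper", "arguments": {"moves": [1,0,3,0,0,0,1,0,3,0,0,0,1,0,3,0,0,0,1,0,3,0,0,0,1,0,3,0,0,0,1,0,3,0,0,0,1,0,3,0,0,0,1,0,3,0,0,0], "jaw": 0.0, "grip_force": 70}}

```text
time_s: 2.9
eef_pos: [501.3, -199.4, 243.8]
ee_rot: [-0.002, 0.739, 0.674, -0.001]
force: [-11.2, -0.7, 8.0]
grip_width: 0.137
grip_force: 68.1
```

>>> {"name": "shift_gripper", "arguments": {"moves": [0,1.2,-10,0,0,0,0,4.7,-20,0,0,0,0,11,-40,0,0,0,0,18.4,-59,0,0,0,0,27.5,-78,0,0,0,0,38,-96,0,0,0,0,49.6,-113,0,0,0,0,49.6,-113,0,0,0]}}

```text
time_s: 3.7
eef_pos: [552.0, -203.6, 359.4]
ee_rot: [0.001, 0.739, 0.674, 0.0]
force: [-10.7, 2.3, 4.7]
grip_width: 0.137
grip_force: 69.6
```

>>> {"name": "shift_gripper", "arguments": {"moves": [0,0,0,0,0,0,0,0,0,0,0,0,0,0,0,0,0,0]}}

```text
time_s: 4.0
eef_pos: [550.9, -203.7, 357.0]
ee_rot: [-0.002, 0.739, 0.674, -0.001]
force: [-10.8, 1.8, 4.8]
grip_width: 0.139
grip_force: 69.6
```

```bash
python3 - <<'E'
from rig import ctrl
from h import *
import pickle
w=ctrl.calibration("wrist");P={}
for n in("scene","side","wrist"):
    a=ctrl.capture(n)[:,:,::-1];cv2.imwrite(f"pics/{n}3.png",a);P[n]=a
pickle.dump(w,open("w3.pkl","wb"))
a=cv2.resize(P["scene"][215:325,165:305],None,fx=3.6,fy=3.6,interpolation=2);b=cv2.resize(P["side"][170:300,280:370],None,fx=3.05,fy=3.05,interpolation=2)
o=np.zeros((400,790,3),np.uint8);o[:a.shape[0],:a.shape[1]]=a;o[:b.shape[0],510:510+b.shape[1]]=b[:, :280];cv2.imwrite("pics/c3.png",o)
E
```

```text
(no output)
```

View pics/c3.png

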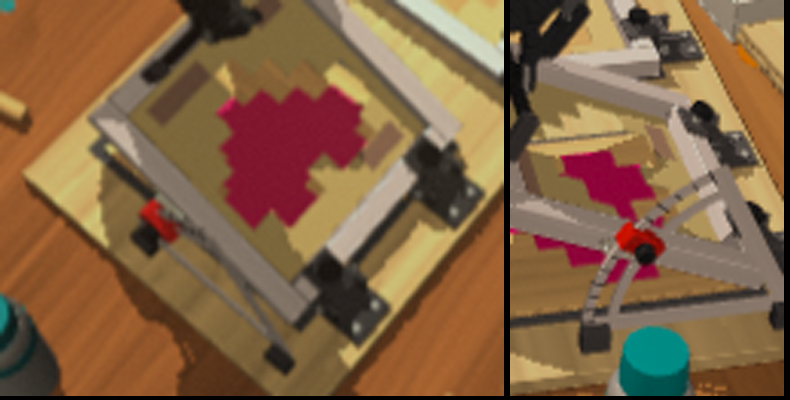

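View pics/wrist3.png

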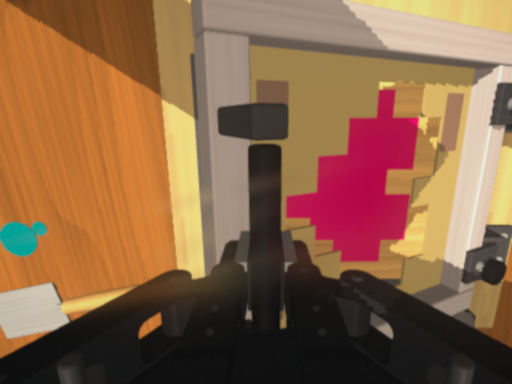

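The handle is held and the frame is at about 0.45 rad. In side view the frame's rail is just passing behind the clip. Now I'll work out the clip angle from each view's ray on the quadrant plane.

```bash
cat >m.py <<'E'
from rig import ctrl
from h import *
np.set_printoptions(precision=3,suppress=True)
yaw=-.0826;X=np.array([np.cos(yaw),np.sin(yaw),0]);Y=np.array([-X[1],X[0],0]);Z=np.array([0,0,1.])
H0=np.array([502,-198.7,90])+271*X-52*Z   # hinge point at jig y=-165
def onplane(c,u,v,jy):
    o,d=ray(c,u,v);p=o+d*((H0+(jy+165)*Y-o)@Y)/(d@Y);q=p-H0;return np.arctan2(q[2],-q@X),np.hypot(q[2],q@X)
def pt(th,r,jy,off=0): return H0+(jy+165)*Y-X*(r*np.cos(th)-off*np.sin(th))+Z*(r*np.sin(th)+off*np.cos(th))
E
python3 - <<'E'
from m import *
for f in("","3"):
  for n in("scene","side"):
    c=ctrl.calibration(n);im=cv2.imread(f"pics/{n}{f}.png");h=cv2.cvtColor(im,cv2.COLOR_BGR2HSV)
    m=((h[...,0]<6)|(h[...,0]>177))&(h[...,1]>150)&(h[...,2]>70);m[:235]=0;m[300:]=0
    if n=="scene":m[:,230:]=0
    else:m[:,:305]=0;m[:,345:]=0
    v,u=np.nonzero(m);print(f,n,len(u),u.min(),u.max(),v.min(),v.max(),[np.array(onplane(c,u.mean(),v.mean(),y)) for y in(-315,-320,-324)])
    for th in(.5,.55,.6,.65):  # predicted mean of visible-face centres of a 20x38x18 clip
        print(th,proj(c,pt(th,170,-315)),end=" ")
    print()
E
```

```text
scene 57 204 226 244 281 [array([  0.591, 175.116]), array([  0.735, 184.39 ]), array([  0.839, 194.325])]
0.5 [209.741 276.051] 0.55 [210.437 276.082] 0.6 [211.23  276.206] 0.65 [212.118 276.423] 
 side 90 315 329 243 252 [array([  0.591, 175.513]), array([  0.609, 179.853]), array([  0.622, 183.366])]
0.5 [319.792 252.632] 0.55 [321.626 250.376] 0.6 [323.602 248.152] 0.65 [325.717 245.967] 
3 scene 77 204 229 246 281 [array([  0.928, 205.982]), array([  1.024, 221.848]), array([  1.092, 235.845])]
0.5 [209.741 276.051] 0.55 [210.437 276.082] 0.6 [211.23  276.206] 0.65 [212.118 276.423] 
3 side 108 308 330 235 258 [array([  0.596, 177.039]), array([  0.614, 181.387]), array([  0.627, 184.904])]
0.5 [319.792 252.632] 0.55 [321.626 250.376] 0.6 [323.602 248.152] 0.65 [325.717 245.967]
```

>>> {"name": "shift_gripper", "arguments": {"moves": [0,5,-7,0,0,0,0,11,-14,0,0,0,0,18,-22,0,0,0,0,24.8,-28.8,0,0,0,0,24.8,-28.8,0,0,0,0,24.8,-28.8,0,0,0,0,24.8,-28.8,0,0,0]}}

```text
time_s: 4.85
eef_pos: [575.8, -205.9, 386.3]
ee_rot: [-0.001, 0.739, 0.674, -0.0]
force: [-8.2, 3.1, 5.9]
grip_width: 0.138
grip_force: 69.7
```

```bash
python3 - <<'E'
from m import *
P={}
for n in("scene","side"):
    a=ctrl.capture(n)[:,:,::-1];cv2.imwrite(f"pics/{n}4.png",a);P[n]=a
    c=ctrl.calibration(n)
    for th in(.55,.6):print(n,th,"clip",proj(c,pt(th,170,-315)),"ptr root",proj(c,pt(th,170,-295)))
a=cv2.resize(P["scene"][250:300,185:235],None,fx=7.8,fy=7.8,interpolation=2);b=cv2.resize(P["side"][220:270,298:348],None,fx=7.8,fy=7.8,interpolation=2)
cv2.imwrite("pics/c4.png",np.hstack([a,b]))
for d in(-330,-335):print("screw",onplane(ctrl.calibration("side"),323.8,252.8,d))
E
```

```text
scene 0.55 clip [210.437 276.082] ptr root [214.636 271.602]
scene 0.6 clip [211.23  276.206] ptr root [215.449 271.697]
side 0.55 clip [321.626 250.376] ptr root [319.548 245.011]
side 0.6 clip [323.602 248.152] ptr root [321.492 242.799]
screw (np.float64(0.5819138341389742), np.float64(172.25130377405978))
screw (np.float64(0.600663770193806), np.float64(176.6651930765318))
```

View pics/c4.png

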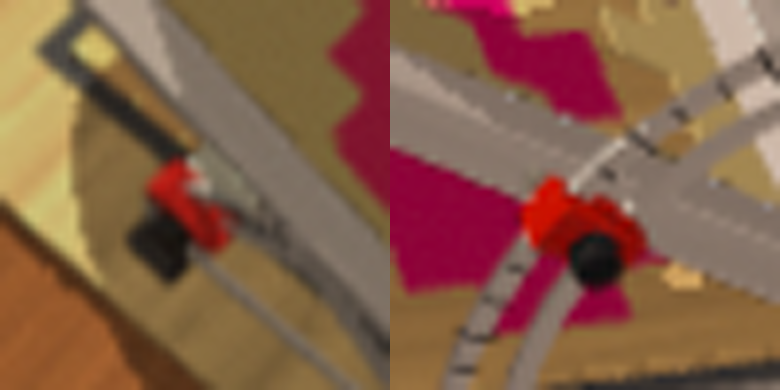

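```bash
python3 - <<'E'
from m import *
c=ctrl.calibration("side")
im=cv2.imread("pics/side4.png").astype(int);b,g,r=im[...,0],im[...,1],im[...,2]
score=np.clip((r-g)/100.,0,2)
print("rail lower edge points -> (along,off) at th from hinge")
L=[]
for u in range(299,315):
    col=r[225:262,u]-g[225:262,u]
    v=np.argmax((col>60)&(np.arange(37)>12));k=225+v
    f=(60-(r-g)[k-1,u])/((r-g)[k,u]-(r-g)[k-1,u]+1e-9);vv=k-1+f
    a,rr=onplane(c,u,vv,-295);L.append((u,vv,a,rr,a+np.arcsin(12/rr)))
for l in L:print(np.array(l))
for f in("","3","4"):
    i=cv2.imread(f"pics/side{f}.png");h=cv2.cvtColor(i,cv2.COLOR_BGR2HSV)
    m=((h[...,0]<6)|(h[...,0]>177))&(h[...,1]>170)&(h[...,2]>70)
    k,l,s,ce=cv2.connectedComponentsWithStats(m[235:262,308:340].astype(np.uint8));j=1+s[1:,4].argmax()
    v,u=np.nonzero(l==j);u=u+308;v=v+235
    print(f,len(u),"u",u.min()-.5,u.max()+.5,"v",v.min()-.5,v.max()+.5)
    for row in range(v.min(),v.max()+1):print(row,u[v==row].min(),u[v==row].max(),end="; ")
    print()
for th in(.54,.57,.6,.63):
    q=[]
    for t in(-10/170,10/170):
        for rr in(151,189):
            for jy in(-306,-324):q.append(proj(c,pt(th+t,rr,jy)))
    q=np.array(q);print(th,q.min(0),q.max(0),q.round(1).tolist())
E
```

```text
rail lower edge points -> (along,off) at th from hinge
[299.    238.667   0.537 234.09    0.589]
[300.    239.126   0.536 230.74    0.588]
[301.    239.493   0.536 227.562   0.588]
[302.    240.119   0.532 223.872   0.586]
[303.    240.437   0.532 220.772   0.587]
[304.    240.692   0.533 217.791   0.588]
[305.    241.102   0.532 214.499   0.588]
[306.    241.479   0.532 211.263   0.589]
[307.    242.124   0.527 207.493   0.585]
[308.    242.479   0.527 204.284   0.586]
[309.    243.093   0.523 200.557   0.583]
[310.    243.295   0.525 197.636   0.586]
[311.    243.486   0.527 194.734   0.589]
[312.    244.116   0.522 190.947   0.585]
[313.    244.479   0.522 187.686   0.586]
[314.    245.079   0.517 183.944   0.583]
 88 u 314.5 329.5 v 242.5 252.5
243 318 319; 244 317 320; 245 317 324; 246 316 326; 247 315 327; 248 315 328; 249 315 329; 250 316 329; 251 316 329; 252 320 329; 
3 95 u 314.5 330.5 v 242.5 253.5
243 318 319; 244 317 320; 245 316 325; 246 315 326; 247 315 327; 248 315 328; 249 315 329; 250 316 330; 251 316 330; 252 319 329; 253 328 328; 
4 96 u 314.5 330.5 v 242.5 253.5
243 318 319; 244 317 320; 245 316 325; 246 315 326; 247 315 327; 248 315 328; 249 315 329; 250 316 330; 251 316 330; 252 317 329; 253 328 328; 
0.54 [312.107 243.432] [330.134 257.627] [[324.3, 252.7], [326.2, 257.6], [312.1, 249.3], [313.9, 254.3], [328.2, 248.1], [330.1, 253.0], [317.0, 243.4], [318.8, 248.3]]
0.57 [313.259 241.957] [331.254 256.425] [[325.2, 251.5], [327.1, 256.4], [313.3, 247.8], [315.1, 252.7], [329.3, 246.9], [331.3, 251.8], [318.3, 242.0], [320.2, 246.8]]
0.6 [314.47  240.499] [332.416 255.231] [[326.2, 250.3], [328.1, 255.2], [314.5, 246.3], [316.3, 251.2], [330.4, 245.8], [332.4, 250.7], [319.8, 240.5], [321.7, 245.4]]
0.63 [315.74  239.059] [333.62  254.047] [[327.2, 249.2], [329.1, 254.0], [315.7, 244.8], [317.6, 249.7], [331.6, 244.7], [333.6, 249.5], [321.3, 239.1], [323.2, 243.9]]
```

```bash
python3 - <<'E'
from m import *
c=ctrl.calibration("side");k=18
im=np.mean([ctrl.capture("side")[:,:,::-1].astype(float) for _ in range(4)],0).astype(np.uint8)
u0,v0=306,236
a=cv2.resize(im[v0:v0+26,u0:u0+30],None,fx=k*.72,fy=k*.72,interpolation=cv2.INTER_CUBIC);k*=.72
out=[]
for th in(.565,.6):
    o=a.copy();P={}
    for i,t in enumerate((-10/170,10/170)):
        for j,rr in enumerate((151,189)):
            for l,jy in enumerate((-306,-324)):P[i,j,l]=((proj(c,pt(th+t,rr,jy))-[u0,v0]+.5)*k).astype(int)
    for p in P:
        for q in P:
            if sum(abs(np.subtract(p,q)))==1:cv2.line(o,tuple(map(int,P[p])),tuple(map(int,P[q])),(0,255,255),1)
    out.append(o)
cv2.imwrite("pics/c5.png",np.hstack(out));print(np.hstack(out).shape)
E
```

```text
(337, 778, 3)
```

View pics/c5.png

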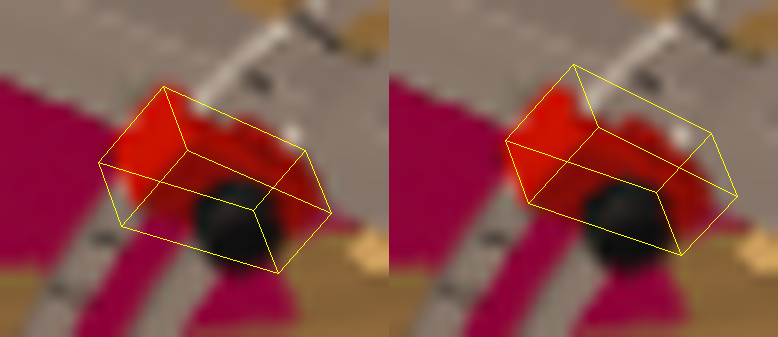

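The side view puts the clip at about 0.58 ± 0.01 rad: the predicted box lies slightly low at 0.565 and slightly high at 0.60. The same camera reads the frame at 0.587, so they are in line within the measurement error. I'll check that the hold is steady, then hand in.

>>> {"name": "shift_gripper", "arguments": {"moves": [0,-0.7,0.7,0,0,0,0,-0.7,0.7,0,0,0,0,-0.7,0.7,0,0,0,0,-0.7,0.7,0,0,0], "jaw": 0.0, "grip_force": 70}}

```text
time_s: 5.55
eef_pos: [575.1, -205.8, 385.5]
ee_rot: [-0.001, 0.739, 0.674, -0.0]
force: [-8.9, 2.7, 5.1]
grip_width: 0.139
grip_force: 69.7
```

```bash
python3 -c "
from rig import ctrl
print(abs(ctrl.sense()['dq']).max());print(ctrl.finish_job())"
```

```text
0.0014132021694492829
the job is handed in; nothing more can be done
None
```

I handed the job in at 5.55 s with the arm still holding the right (sprayed) frame by its handle at about 0.585 rad; I measured its red clip at about 0.58 ± 0.01 rad by side camera, though the clip hid the pointer tip, so I never saw the two line up directly.

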